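Dock a specimen board on the tensile tester's notched rails

ROBOT

A 6-joint arm with a two-finger parallel gripper is mounted at the origin on the work surface. World frame = base frame: x ahead of the robot, y to its left, z up, the work surface at z = 0. Lengths are in mm, angles in rad, forces in N, time in s.
With the tool pointing down it reaches from about 275 to 750 mm from the base axis. Payload 10.2 kg.
Tool frame: the origin (TCP) lies between the finger pads; the fingertips stand 22 mm ahead of it and the grasp point (between the pads) lies 3 mm ahead of it (ctrl.nose_length is the distance from the TCP to the fingertips, in mm); y points along the fingers, z is the direction in which the jaws open and shut, and the axes are right-handed (so a half turn about y gives the same grasp; the last joint's range is limited). The gripper opens to 85 mm and grips with 20 to 120 N. Pads are 22 mm wide; open, the fingers measure 114 mm over their backs; the gripper's body (76 mm by 85 mm) begins 54 mm behind the grasp point. The pads swing forward as they close: fully open they stand 13 mm farther back than shut.
Start: joints at [-1.463, 0.313, 1.498, -0, 1.331, -0.223], TCP at [170.507, -496.547, 253.294] pointing down, gripper open.
Joint ranges: [-2.94, 2.94], [-0.97, 2.17], [0.19, 2.56], [-1.23, 4.37], [0.02, 3.11], [-2.88, 2.88]. Speed limits (rad/s): [2.39, 2.39, 3.01, 3.14, 3.14, 3.14].

INTERFACE

Orientations are given as a unit quaternion [w, x, y, z].
In Python, from rig import ctrl, eyes, models gives the robot as it stands.
- The arm moves only by the shell command python3 -m crank 'ROWS' [FORCE]. ROWS is JSON, a list of rows, each an object with "dp": the shift along the tool's x, y, z in mm, a list of three; "roll": the turn about the tool's y in rad; "gripper": the closure in counts, from 0 (fully open) to 255 (shut). A call has 1 to 10 rows; each row is the pose to reach, as a shift and turn from the pose commanded when the call began, along the tool's axes at that moment; what a row does not reach only later rows make up. A row lasts 1/12 s, in which the tool goes at most 41.7 mm and 7.16 degrees, less where a joint would pass 70% of its speed; a pose out of reach is approached as far as the arm can. A call with a gripper value outside its range is refused whole. The fingers move at their own pace and stop on an object; FORCE is the grip in N (left out, the last holds). Time passes only in rows, so rows that repeat a pose let the fingers close. It gives the time, the measured TCP pose, the force and the opening at its end, in the units of the state.
- ctrl.sense(): the state, without advancing time (a new reading comes with each control period).
- eyes.capture(name): name is "scene" or "top" or "wrist"; returns a dict with "color" (400x640x3 uint8, red, green, blue), "fx", "fy", "cx", "cy" (pixels), "distortion" ([k1, k2, p1, p2, k3] as OpenCV has them; the pictures are not rectified), "R" (3x3) and "t" (3): a world point X has camera coordinates R X + t. Camera axes: x right, y down, z forward; pixel columns grow to the right and rows downward; lengths in mm; the calibration is good to about 2 mm. A picture is of the moment at which its call begins. There is no depth.
- ctrl.finish_job(): hands the job in, once; it reports no verdict.
Trained networks look in a picture, given as the dict that the camera call returned (one of the last four; its "shot" number tells which), for a name from the list of things; names that differ only in an ending like _2 or _b are one class to them, and where a whole thing is asked for, a point or a joint stands for the part that bears it (a point fixed in the world has none). Each returns a list of dicts, best first, with "confidence" (0 to 1); they miss things now and then, are a little off and sometimes report something else, mostly with a low value. They report only what shows in the picture. A call takes as long as a camera call. They do not tell look-alikes from the thing itself.
- models.spot_in(picture, label): "extent" ([centre column, centre row, width, height] in pixels, round what is visible of it).
- models.spot_point(picture, label): "centre" ([column, row] in pixels: a listed point, or the origin of a listed thing).
The state is a dict: "time_s": time; "joints": joint angles; "dq": joint speeds; "tau": joint torques, N m; "eef_pos": TCP position; "ee_rot": TCP orientation; "force": force on the tool from outside, world axes, zero at the start; "wrist_torque": the same for the moment, N m; "grip_width": opening from 0.0 (shut) to 1.0 (fully open).
Only numpy, scipy, OpenCV 4.12 (cv2) and the standard library are available. Lean on these libraries where they do the work, as an engineer would, in place of code of your own. Each camera call takes 0.05 s, during which the arm holds its last target. There are 200 camera calls.

TASK

Dock the specimen board for the testing machine: with the closed fingertips push it gently by the back of its red upright lip along the two rails, until you feel it drop into the locating notches. Once it is down, push the black knob round with a fingertip so that the yellow keeper swings fully across the top of the board to its stop. Only push: grip and lift nothing, force nothing, leave the other things on the bench where they are, and finish with the fingers clear.

Things in the scene. Friction and masses are not known exactly. Their poses are not given: they have to be found in the camera images.
- dock: Fixed dock: black base plate 400 x 210 x 10 mm, two steel rails along its x (tops 34 mm above the bench, centred at y = -51 and 51 mm, x = -190 to 190 mm), a guide strip outside each (inner faces at y = -66 and 66 mm, 8 mm thick, tops at 45 mm). Origin: centre of the plate's underside, on the bench; z up. The board is slid towards its +x. A pillar at x = 120, y = -92 mm carries the keeper.
- dock_seat (a point): Where the board's origin lies when docked: dock frame x = 90, y = 0, z = 34 mm, axes as the dock's. Each rail has two notches, 20 mm long, 8 mm deep, staggered in width so that the board drops in this place only. Play of the docked board: 2 mm either way along x, 1 mm along y.
- board: Loose aluminium board 160 (x) x 130 (y) x 10 mm, 0.5 to 0.9 kg, between the guides, axes as the dock's. Origin: centre of the plate's underside. Four pads 16 mm long, 6 mm deep below it ride the rails: origin 40 mm above the bench; dropped into the notches 34 mm, and it can go no further. Starts 90 to 190 mm short. Sliding it takes 2 to 7 N. Bow handle along y at x = -12 mm, top 40 mm above the origin.
- board_lip (a point): Middle of the back face of the red upright lip at the board's trailing end (the face to push, looking to the board's -x): 80 mm behind the board's origin, 22 mm above it. The lip is 4 mm thick, 80 mm wide, and stands from 10 to 34 mm above the board's origin (24 mm above the plate).
- keeper (a joint): Angle (rad) of the yellow keeper arm about its upright pivot: 0 = along the dock's +x, beside the rail; it grows as the arm turns in over the board, counter-clockwise from above; 1.571 = square across it, at its stop; lower limit -0.6. Starts at -0.45 to 0.15 and stays where left (2 to 3 N at the knob). It cannot pass over a board that has not dropped (clearance over a docked one 3.5 mm).
- keeper_pivot (a point): Pivot axis of the keeper, at the height of the arm's underside, 47.5 mm above the bench: dock frame x = 120, y = -92 mm. The arm is 14 mm wide, 6 mm thick and reaches 54 mm from the pivot.
- keeper_knob (a point): Centre of the top of the black knurled knob on the keeper arm: an upright cylinder 18 mm in diameter and 28 mm tall (53.5 to 81.5 mm above the bench), its axis 45 mm from the pivot.
- stud: Bystander: steel stud with nuts and two brass washers, standing, 46 mm wide, 95 mm tall; origin under its centre.
- logger: Bystander: small red data-logger box, 80 x 42 x 20 mm; origin under its centre.
- clampknob: Bystander: dark knurled clamp knob, 44 mm wide, 34 mm tall; origin under its centre.
- jaw: Bystander: steel serrated jaw face lying flat, 50 x 28 x 12 mm; origin under its centre.
Things that resemble listed ones, but are neither listed nor needed, are in the scene too. Several things have the shape of the board; the one meant has the colours described above.

How it is judged:
By the outcome, as a careful person would: the job done as asked, in the order asked, and still so for the second after the job is handed in, with the robot touching nothing.
It also fails if it takes over 51 s, if anything falls off the work surface, if the arm or the gripper's body presses on something with over 40 N, if the wrist force passes 120 N, or if a joint passes its speed limit or range.

## Working session

There is one attempt and no reset: what is moved stays moved. The work goes in short steps, Python scripts to look and compute and a shell command to move; the robot and the scene stay as the last step left them, time stands still between calls to the robot, and variables do not carry over. Pictures are saved under pics/ and viewed, about 8 in all and at most 12, crops included, and the job is handed in when it is done.

```bash
ls; mkdir -p pics
cat > h.py <<'E'
import numpy as np, cv2
from rig import ctrl, eyes, models
def K(p): return np.array([[p['fx'],0,p['cx']],[0,p['fy'],p['cy']],[0,0,1.]]), np.array(p['distortion'],float)
def ray(p,uv):
    k,d=K(p); n=cv2.undistortPoints(np.array([[uv]],float),k,d)[0,0]
    R=np.array(p['R']); t=np.array(p['t']); return -R.T@t, R.T@np.array([n[0],n[1],1.])
def at_z(p,uv,z):
    o,r=ray(p,uv); return o+r*(z-o[2])/r[2]
def tri(obs):
    A=np.zeros((3,3));b=np.zeros(3)
    for p,uv in obs:
        o,r=ray(p,uv); r/=np.linalg.norm(r); M=np.eye(3)-np.outer(r,r); A+=M;b+=M@o
    return np.linalg.solve(A,b)
def proj(p,X):
    k,d=K(p); return cv2.projectPoints(np.array(X,float).reshape(-1,1,3),cv2.Rodrigues(np.array(p['R']))[0],np.array(p['t'],float),k,d)[0][:,0]
def save(p,n): cv2.imwrite('pics/'+n,np.ascontiguousarray(p['color'][:,:,::-1]))
E
python3 - <<'E'
from h import *
np.set_printoptions(precision=1,suppress=True)
for c in ['scene','top']:
    p=eyes.capture(c); save(p,c+'0.png')
    print(c,'cam',-np.array(p['R']).T@p['t'])
    for l in ['dock','dock_seat','board','board_lip','keeper_pivot','keeper_knob','stud','logger','clampknob','jaw']:
        r=models.spot_point(p,l)
        print(l,[(np.round(q['centre']).tolist(),round(q['confidence'],2)) for q in r[:4]])
print(ctrl.sense())
E
```

```text
pics
scene cam [ 887.8 -471.3  920.7]
dock []
dock_seat [([368.0, 180.0], 0.84)]
board [([339.0, 204.0], 0.91), ([200.0, 267.0], 0.82), ([303.0, 119.0], 0.81), ([277.0, 346.0], 0.77)]
board_lip [([324.0, 125.0], 0.96), ([192.0, 295.0], 0.87), ([284.0, 380.0], 0.76), ([310.0, 217.0], 0.57)]
keeper_pivot []
keeper_knob [([419.0, 177.0], 0.53)]
stud []
logger [([395.0, 137.0], 0.89), ([369.0, 178.0], 0.63)]
clampknob [([416.0, 161.0], 0.72), ([406.0, 194.0], 0.39)]
jaw [([347.0, 286.0], 0.83)]
top cam [385.8  -3.8 902.5]
dock []
dock_seat [([248.0, 176.0], 0.96)]
board [([434.0, 257.0], 0.93), ([298.0, 184.0], 0.82), ([440.0, 148.0], 0.75), ([213.0, 306.0], 0.67)]
board_lip [([215.0, 264.0], 0.78), ([460.0, 235.0], 0.69), ([332.0, 196.0], 0.62), ([461.0, 124.0], 0.62)]
keeper_pivot [([250.0, 133.0], 0.8)]
keeper_knob [([231.0, 125.0], 0.72)]
stud [([306.0, 127.0], 0.62)]
logger [([174.0, 196.0], 0.82)]
clampknob [([194.0, 159.0], 0.74)]
jaw [([356.0, 139.0], 0.56)]
{'time_s': 1.1, 'joints': array([-1.5,  0.3,  1.5,  0. ,  1.3, -0.2]), 'dq': array([-0.,  0., -0., -0., -0.,  0.]), 'tau': array([ -0. , -41.2, -26. ,  -0. ,   0. ,   0. ]), 'eef_pos': array([ 170.5, -496.5,  253.3]), 'ee_rot': array([ 0.1, -0.1,  0.7, -0.7]), 'force': array([ 0.7, -0.4, -0.2]), 'wrist_torque': array([ 0.,  0., -0.]), 'grip_width': 1.0025827089792088}
```

View pics/scene0.png

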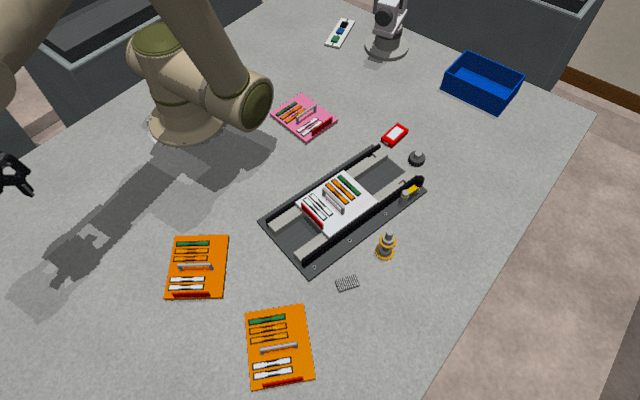

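View pics/top0.png

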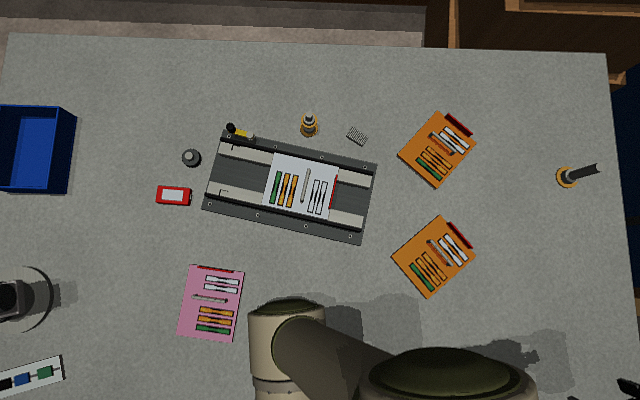

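Candidates for the board: white/aluminium in the dock (top 300,185; scene 338,203), orange (top 434,257 and 440,148), pink (top 213,306). I choose the aluminium one with the red lip at top (333,193). Its lip faces image right, so the push goes left, towards world +y.

```bash
cat > fit.py <<'E'
from h import *
from scipy.optimize import least_squares
def D(q,P):
    P=np.atleast_2d(np.array(P,float)); c,s=np.cos(q[2]),np.sin(q[2])
    return np.c_[q[0]+c*P[:,0]-s*P[:,1], q[1]+s*P[:,0]+c*P[:,1], P[:,2]]
E
python3 - <<'E'
from fit import *
np.set_printoptions(precision=3,suppress=True)
s=eyes.capture('scene'); t=eyes.capture('top')
print('seat',tri([(s,[368,180]),(t,[248,176])]),'knob',tri([(s,[419,177]),(t,[231,125])]),'lip',tri([(s,[310,217]),(t,[332,196])]),'board',tri([(s,[339,204]),(t,[298,184])]))
# fit: plate top corners (rough, by eye) + seat, pivot
P=[[200,105,10],[-200,105,10],[-200,-105,10],[90,0,34],[120,-92,47.5]]
U=[[201,210],[360,245],[378,164],[248,176],[250,133]]
S=[[90,0,34],[-200,105,10],[-200,-105,10]];SU=[[368,180],[258,221],[308,278]]
f=lambda q:np.r_[(proj(t,D(q,P))-U).ravel(),(proj(s,D(q,S))-SU).ravel()]
r=least_squares(f,[560,130,1.6],x_scale=[10,10,.1],loss='soft_l1'); q=r.x; print(q,r.fun)
np.save('q.npy',q)
c=np.cos(q[2]);si=np.sin(q[2])
def line(im,p,A,col):
    a=proj(p,D(q,A)); cv2.polylines(im,[np.round(a*4*1).astype(int)],True,col,1)
for n,p,(x0,y0) in [('a',t,(190,110)),('b',s,(245,135))]:
    k=4; im=cv2.resize(np.ascontiguousarray(p['color'][y0:y0+150,x0:x0+195,::-1]),None,fx=k,fy=k,interpolation=cv2.INTER_CUBIC)
    def ln(A,col):
        a=(proj(p,D(q,A))-[x0,y0]+.5)*k; cv2.polylines(im,[np.round(a).astype(np.int32)],True,col,1)
    ln([[200,105,10],[-200,105,10],[-200,-105,10],[200,-105,10]],(0,255,0))
    for y in (-51,51): ln([[-190,y,34],[190,y,34]],(255,255,0))
    ln([[170,65,44],[10,65,44],[10,-65,44],[170,-65,44]],(255,0,255))
    ln([[120,-92,47],[120,-92,10]],(0,0,255))
    cv2.imwrite(f'pics/fit{n}.png',im)
E
```

```text
seat [566.958 136.933  30.37 ] knob [677.387 177.222  89.936] lip [525.636 -61.026  49.619] board [553.527  19.655  38.391]
[552.754  40.763   1.375] [-1.325 -0.563  0.227  1.064 -1.167 -0.245  4.939  0.177 -0.483  3.049
  1.664  1.034 -2.376 -0.391  0.579  2.623]
```

View pics/fita.png

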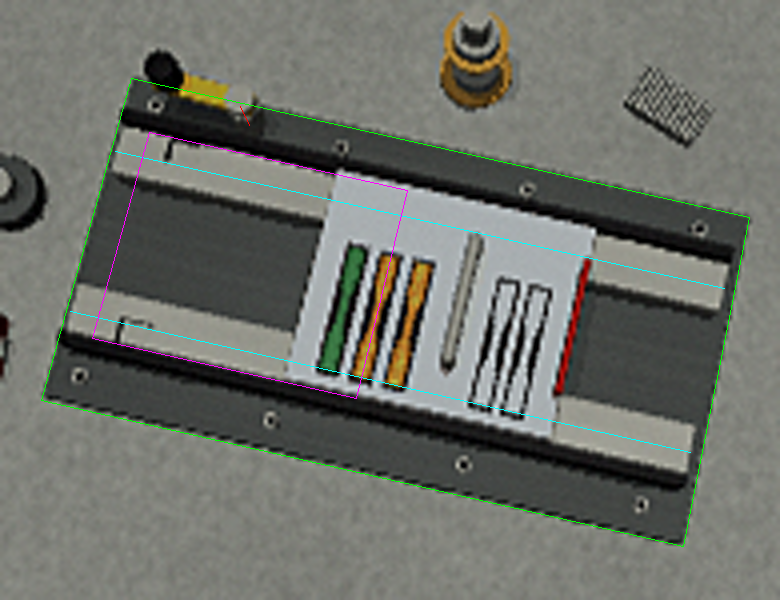

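View pics/fitb.png

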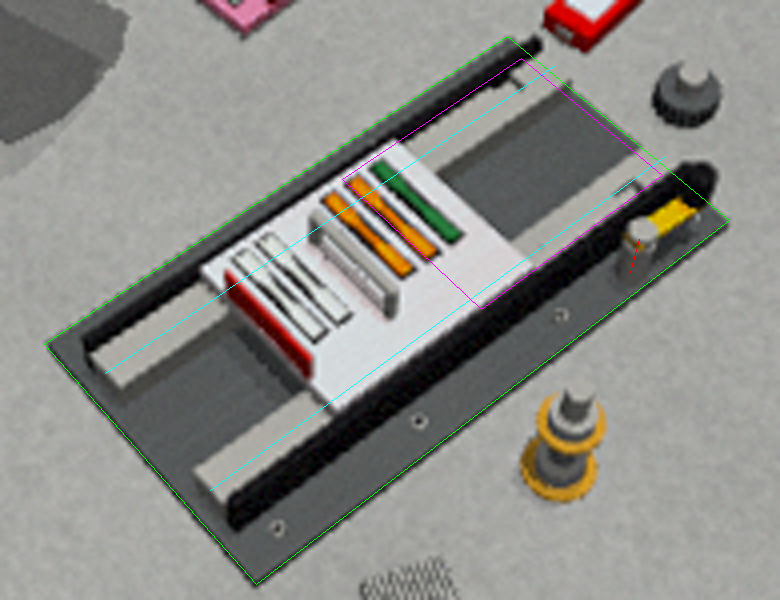

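Overlays agree within about 2 mm. The board is in the dock, with its lip mid-top at about (333.5,192) in the top view. The keeper points slightly outward, with its knob at top (230,127).

```bash
cat > goto.py <<'E'
from fit import *
from scipy.spatial.transform import Rotation as Ro
np.set_printoptions(precision=3,suppress=True)
q=np.load('q.npy')
def W2D(X):
    c,s=np.cos(q[2]),np.sin(q[2]); d=np.array(X[:2])-q[:2]; return np.array([c*d[0]+s*d[1],-s*d[0]+c*d[1],X[2]])
def st():
    s=ctrl.sense(); w=np.array(s['ee_rot']); R=Ro.from_quat([w[1],w[2],w[3],w[0]]).as_matrix(); return s,R
def rep():
    s,R=st(); print('t',s['time_s'],'tcp',s['eef_pos'],'dock',W2D(s['eef_pos']),'j6',s['joints'][5],'F',s['force'],'zang_dock',np.arctan2(R[1,2],R[0,2])-q[2]); print(R)
def go(x,y,z):  # dock xy, world z -> dp from current measured pose
    s,R=st(); return R.T@(D(q,[[x,y,z]])[0]-s['eef_pos'])
E
python3 - <<'E'
from goto import *
rep()
t=eyes.capture('top'); s=eyes.capture('scene')
lip=at_z(t,[333.5,192],74); print('lip top',lip,W2D(lip))
lips=at_z(s,[245+270/4,135+322/4],74); print('scene',lips,W2D(lips))
k=at_z(t,[190+161/4,110+68/4],81.5);print('knob',k,W2D(k))
k=at_z(s,[245+703/4,135+176/4],81.5);print('knob s',k,W2D(k))
for p,u in [(t,[[194,159],[174,196],[309,127],[356,139]])]:
    for a in u: print(W2D(at_z(p,a,10)))
print('dp',go(-175,0,200))
E
```

```text
t 1.2 tcp [ 170.505 -496.543  253.297] dock [-601.496  270.21   253.297] j6 -0.22339370923236665 F [-0.198 -0.019 -0.304] zang_dock -2.6146605900903968
[[-0.946 -0.     0.325]
 [-0.325  0.    -0.946]
 [ 0.    -1.    -0.   ]]
lip top [530.321 -63.436  74.   ] [-106.573    1.697   74.   ]
scene [538.383 -64.843  74.   ] [-106.381   -6.485   74.   ]
knob [675.67  180.724  81.5  ] [161.232 -93.284  81.5  ]
knob s [681.73  180.925  81.5  ] [162.61  -99.189  81.5  ]
[247.916 -13.785  10.   ]
[269.699  86.992  10.   ]
[ -12.462 -160.432   10.   ]
[-135.819 -156.52    10.   ]
dp [-448.032   53.297 -232.797]
```

```bash
python3 -m crank '[{"dp":[-30,3,-15],"roll":0.1,"gripper":255},{"dp":[-65,7,-33],"roll":0.2,"gripper":255},{"dp":[-100,10,-52],"roll":0.3,"gripper":255},{"dp":[-135,14,-70],"roll":0.4,"gripper":255},{"dp":[-170,18,-88],"roll":0.527,"gripper":255},{"dp":[-205,22,-106],"roll":0.527,"gripper":255},{"dp":[-240,26,-124],"roll":0.527,"gripper":255},{"dp":[-275,30,-142],"roll":0.527,"gripper":255},{"dp":[-305,34,-158],"roll":0.527,"gripper":255},{"dp":[-330,37,-171],"roll":0.527,"gripper":255}]' 20; python3 -c "
from goto import *
rep(); print(go(-175,0,200))"
```

```text
time_s: 2.13
eef_pos: [428.3, -225.5, 216.2]
ee_rot: [-0.069, 0.069, 0.704, -0.704]
force: [0.3, -0.2, 0.7]
grip_width: 0.005
t 2.1333 tcp [ 428.349 -225.499  216.155] dock [-285.401   70.131  216.155] j6 1.038332655892123 F [ 0.271 -0.161  0.683] zang_dock -3.140391680128594
[[-0.981  0.    -0.194]
 [ 0.194  0.    -0.981]
 [-0.    -1.    -0.   ]]
[ -70.26    16.185 -110.314]
```

```bash
python3 -m crank '[{"dp":[-20,4,-30]},{"dp":[-40,8,-60]},{"dp":[-60,14,-90]},{"dp":[-70,16,-110]},{"dp":[-70,16,-110]},{"dp":[-70,16,-110]}]'
python3 - <<'E'
from goto import *
rep()
p=eyes.capture('wrist'); save(p,'w1.png'); print(-np.array(p['R']).T@p['t'])
for l in ['board_lip','board','dock_seat','keeper_knob','keeper_pivot']:
    for r in models.spot_point(p,l)[:2]: print(l,r['centre'],r['confidence'])
k=proj(p,D(q,[[-108,0,62],[-108,40,74],[-108,-40,74]]));print(k)
E
```

```text
t 2.1333 tcp [ 428.349 -225.499  216.155] dock [-285.401   70.131  216.155] j6 1.038332655892123 F [ 0.271 -0.161  0.683] zang_dock -3.140391680128594
[[-0.981  0.    -0.194]
 [ 0.194  0.    -0.981]
 [-0.    -1.    -0.   ]]
[ 508.615 -240.622  336.256]
board_lip [464.0, 135.3] 0.62
board_lip [98.1, 107.0] 0.55
board [18.8, 110.2] 0.82
board [398.7, 193.6] 0.61
[[ 98.61  110.239]
 [ 99.503 161.806]
 [ 76.984  54.634]]$[0]: bad value
```

View pics/w1.png

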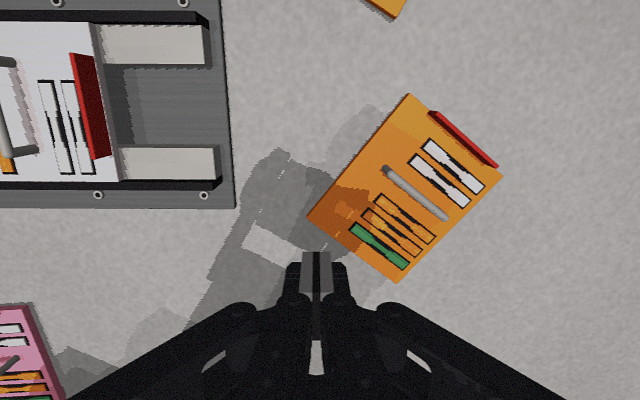

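The wrist view shows the aluminium board at left, with its red lip at about (95,105). The prediction was (99,110), so the choice and fit are confirmed. The row was refused for missing fields, so I am resending it in full.

```bash
python3 -m crank '[{"dp":[-20,4,-35],"roll":0,"gripper":255},{"dp":[-40,12,-70],"roll":0,"gripper":255},{"dp":[-60,30,-100],"roll":0,"gripper":255},{"dp":[-70,55,-120],"roll":0,"gripper":255},{"dp":[-70,80,-130],"roll":0,"gripper":255},{"dp":[-70,105,-130],"roll":0,"gripper":255},{"dp":[-70,125,-130],"roll":0,"gripper":255},{"dp":[-70,137,-130],"roll":0,"gripper":255},{"dp":[-70,137,-130],"roll":0,"gripper":255}]'
python3 - <<'E'
from goto import *
rep()
p=eyes.capture('wrist'); save(p,'w2.png')
for l in ['board_lip','board','dock_seat','keeper_knob','keeper_pivot']:
    for r in models.spot_point(p,l)[:2]: print(l,r['centre'],r['confidence'])
k=proj(p,D(q,[[-108,0,62],[-108,40,74],[-108,-40,74]]));print(k)
E
```

```text
time_s: 3.18
eef_pos: [519.6, -114.5, 77.0]
ee_rot: [-0.071, 0.068, 0.704, -0.703]
force: [-0.6, 0.8, -0.2]
grip_width: 0.0
t 3.1833 tcp [ 519.604 -114.469   77.041] dock [-158.715    2.263   77.041] j6 1.3317490387906932 F [-0.557  0.838 -0.172] zang_dock -3.143484242936241
[[-0.98  -0.004 -0.197]
 [ 0.197  0.002 -0.98 ]
 [ 0.004 -1.    -0.001]]
board_lip [209.9, 269.4] 0.92
board [614.1, 335.3] 0.85
board [66.6, 247.5] 0.72
[[209.961 272.891]
 [210.984 359.863]
 [190.025 200.199]]
```

View pics/w2.png

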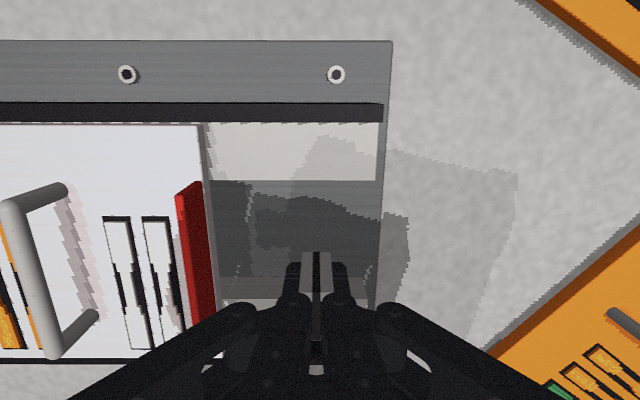

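Wrist view: red lip back face at about (205,265), centred ahead of the fingers. The network's (210,269) matches the prediction (210,273).

```bash
python3 -m crank '[{"dp":[-2,0,-6],"roll":0,"gripper":255},{"dp":[-2,0,-12],"roll":0,"gripper":255},{"dp":[-2,0,-18],"roll":0,"gripper":255},{"dp":[-2,0,-23],"roll":0,"gripper":255},{"dp":[-2,0,-27],"roll":0,"gripper":255},{"dp":[-2,0,-31],"roll":0,"gripper":255},{"dp":[-2,0,-35],"roll":0,"gripper":255},{"dp":[-2,0,-39],"roll":0,"gripper":255},{"dp":[-2,0,-43],"roll":0,"gripper":255},{"dp":[-2,0,-47],"roll":0,"gripper":255}]'
python3 -m crank '[{"dp":[0,0,-4],"roll":0,"gripper":255},{"dp":[0,0,-8],"roll":0,"gripper":255},{"dp":[0,0,-12],"roll":0,"gripper":255},{"dp":[0,0,-16],"roll":0,"gripper":255},{"dp":[0,0,-20],"roll":0,"gripper":255},{"dp":[0,0,-24],"roll":0,"gripper":255}]';  python3 - <<'E'
from goto import *
rep()
p=eyes.capture('wrist'); save(p,'w3.png')
for l in ['board_lip','keeper_knob','keeper_pivot']:
    for r in models.spot_point(p,l)[:2]: print(l,r['centre'],r['confidence'],W2D(at_z(p,r['centre'],62 if 'lip' in l else 81.5)))
E
```

```text
time_s: 4.32
eef_pos: [532.2, -68.1, 79.3]
ee_rot: [0.069, -0.069, -0.703, 0.704]
force: [-0.2, -3.2, -0.4]
grip_width: 0.002
time_s: 4.82
eef_pos: [536.9, -44.1, 79.3]
ee_rot: [0.069, -0.069, -0.704, 0.704]
force: [-1.1, -3.6, -0.4]
grip_width: 0.001
t 4.8167 tcp [536.943 -44.119  79.298] dock [-86.335  -1.034  79.298] j6 1.467394488779082 F [-1.075 -3.554 -0.366] zang_dock -3.141575863373516
[[-0.981 -0.    -0.195]
 [ 0.195 -0.    -0.981]
 [ 0.    -1.     0.   ]]
board_lip [288.6, 272.0] 0.63 [-72.611  -2.49   62.   ]
keeper_knob [145.3, 252.2] 0.3 [-17.002 -22.865  81.5  ]
```

```bash
python3 -m crank '[{"dp":[0,0,-5],"roll":0,"gripper":255},{"dp":[0,0,-10],"roll":0,"gripper":255},{"dp":[0,0,-15],"roll":0,"gripper":255},{"dp":[0,0,-20],"roll":0,"gripper":255},{"dp":[0,0,-25],"roll":0,"gripper":255},{"dp":[0,0,-30],"roll":0,"gripper":255},{"dp":[0,0,-35],"roll":0,"gripper":255},{"dp":[0,0,-40],"roll":0,"gripper":255},{"dp":[0,0,-45],"roll":0,"gripper":255},{"dp":[0,0,-50],"roll":0,"gripper":255}]'
python3 -m crank '[{"dp":[0,0,-3],"roll":0,"gripper":255},{"dp":[0,0,-6],"roll":0,"gripper":255},{"dp":[0,0,-9],"roll":0,"gripper":255},{"dp":[0,0,-12],"roll":0,"gripper":255},{"dp":[0,0,-15],"roll":0,"gripper":255},{"dp":[0,0,-18],"roll":0,"gripper":255}]';  python3 - <<'E'
from goto import *
rep()
p=eyes.capture('wrist'); save(p,'w4.png')
for l in ['board_lip','keeper_knob','keeper_pivot']:
    for r in models.spot_point(p,l)[:2]: print(l,r['centre'],r['confidence'],W2D(at_z(p,r['centre'],62 if 'lip' in l else 81.5)))
E
```

```text
time_s: 5.85
eef_pos: [546.7, 5.0, 79.3]
ee_rot: [0.069, -0.069, -0.704, 0.704]
force: [-0.4, -3.7, -0.5]
grip_width: 0.001
time_s: 6.35
eef_pos: [550.2, 22.4, 79.3]
ee_rot: [0.069, -0.069, -0.704, 0.704]
force: [0.1, -4.2, -0.4]
grip_width: 0.001
t 6.35 tcp [550.167  22.395  79.279] dock [-18.519  -1.043  79.279] j6 1.5949601937731104 F [ 0.05  -4.229 -0.446] zang_dock -3.1417429880509427
[[-0.981 -0.    -0.195]
 [ 0.195  0.    -0.981]
 [ 0.    -1.     0.   ]]
board_lip [292.0, 272.2] 0.73 [-6.389 -2.4   62.   ]
keeper_knob [289.5, 274.3] 0.71 [ -6.956 -12.821  81.5  ]
```

```bash
python3 -m crank '[{"dp":[0,0,-2],"roll":0,"gripper":255},{"dp":[0,0,-4],"roll":0,"gripper":255},{"dp":[0,0,-6],"roll":0,"gripper":255},{"dp":[0,0,-8],"roll":0,"gripper":255}]'
python3 -m crank '[{"dp":[0,0,-1.5],"roll":0,"gripper":255},{"dp":[0,0,-3],"roll":0,"gripper":255}]'
python3 -m crank '[{"dp":[0,0,-1],"roll":0,"gripper":255},{"dp":[0,0,-2],"roll":0,"gripper":255}]'
```

```text
time_s: 6.88
eef_pos: [551.7, 30.0, 79.3]
ee_rot: [0.069, -0.069, -0.704, 0.704]
force: [-1.4, -4.5, 1.5]
grip_width: 0.0
time_s: 7.05
eef_pos: [552.3, 33.0, 79.3]
ee_rot: [0.069, -0.069, -0.704, 0.704]
force: [-1.1, -4.9, -0.2]
grip_width: 0.003
time_s: 7.22
eef_pos: [552.7, 35.0, 79.3]
ee_rot: [0.069, -0.069, -0.704, 0.704]
force: [-0.4, -3.7, -1.1]
grip_width: 0.002
```

```bash
for i in 1; do python3 -m crank '[{"dp":[0,0,-1],"roll":0,"gripper":255},{"dp":[0,0,-2],"roll":0,"gripper":255}]' | egrep 'pos|force'; done
python3 -m crank '[{"dp":[0,0,-1],"roll":0,"gripper":255},{"dp":[0,0,-2],"roll":0,"gripper":255}]' | egrep 'pos|force'
```

```text
eef_pos: [553.1, 37.3, 79.2]
force: [-0.6, -3.5, -0.4]
eef_pos: [553.4, 38.9, 79.2]
force: [-0.6, -4.1, -0.6]
```

```bash
python3 -m crank '[{"dp":[0,0,-0.8],"roll":0,"gripper":255},{"dp":[0,0,-1.6],"roll":0,"gripper":255}]' | egrep 'pos|force'
python3 - <<'E'
from goto import *
rep()
p=eyes.capture('wrist'); save(p,'w5.png')
t=eyes.capture('top'); s=eyes.capture('scene')
k=4
def cr(p,x0,y0,w,h): return cv2.resize(np.ascontiguousarray(p['color'][y0:y0+h,x0:x0+w,::-1]),None,fx=k,fy=k,interpolation=cv2.INTER_CUBIC)
a=cr(t,195,110,150,75); b=cr(s,285,135,150,75)
cv2.imwrite('pics/c5.png',np.vstack([a,b]))
E
```

```text
eef_pos: [553.7, 40.5, 79.2]
force: [-1.1, -4.2, -0.9]
t 7.7167 tcp [553.728  40.477  79.237] dock [-0.09  -1.011 79.237] j6 1.628972387634829 F [-1.143 -4.157 -0.915] zang_dock -3.14165185987007
[[-0.981 -0.    -0.195]
 [ 0.195 -0.    -0.981]
 [ 0.    -1.     0.   ]]
```

View pics/c5.png

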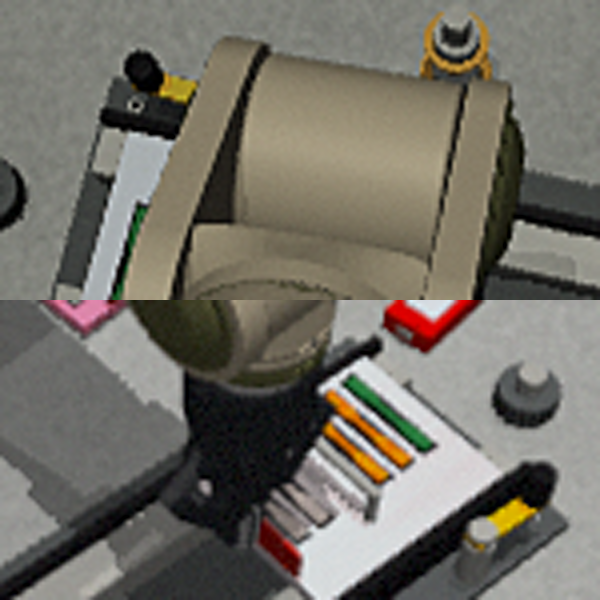

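Crop: the board's front edge lies near the rail end, at about (226,142)–(217,185) in the top view. Next I work out its dock x for both heights.

Run:
```python
from goto import *
t=eyes.capture('top'); s=eyes.capture('scene')
for z in (44,50):
    print(z,[W2D(at_z(t,u,z))[:2] for u in ([195+125/4,110+132/4],[195+88/4,110+296/4])],[W2D(at_z(s,u,z))[:2] for u in ([285+503/4,135+168/4],)])
# rail ends from top view (z 34), and rail end in initial picture
print([W2D(at_z(t,u,34))[:2] for u in ([195+102/4,110+130/4],[195+91/4,110+170/4])], 'orig rail ends',[W2D(at_z(t,u,34))[:2] for u in ([190+118/4,110+122/4],[190+113/4,110+172/4],[190+70/4,110+330/4],[190+732/4,110+263/4],[190+722/4,110+310/4],[190+695/4,110+425/4],[190+686/4,110+470/4])])
p=eyes.capture('wrist')
for l in ['board_lip']:
    for r in models.spot_point(p,l)[:2]: print(l,r['centre'],r['confidence'],W2D(at_z(p,r['centre'],62)))
```

```text
44 [array([171.048, -63.279]), array([166.159,  39.276])] [array([174.421, -63.492])]
50 [array([169.32 , -61.753]), array([164.465,  40.086])] [array([170.237, -65.99 ])]
[array([187.883, -63.872]), array([187.759, -37.931])] orig rail ends [array([191.582, -68.233]), array([186.25, -36.99]), array([185.517,  62.958]), array([-193.316,  -66.443]), array([-193.032,  -36.561]), array([-190.868,   35.494]), array([-190.942,   62.95 ])]
board_lip [289.1, 268.0] 0.78 [13.42  -4.641 62.   ]
```

```bash
python3 -m crank '[{"dp":[0,0,-0.8],"roll":0,"gripper":255},{"dp":[0,0,-1.6],"roll":0,"gripper":255}]' | egrep 'pos|force'
python3 -m crank '[{"dp":[0,0,-0.8],"roll":0,"gripper":255},{"dp":[0,0,-1.6],"roll":0,"gripper":255}]' | egrep 'pos|force'
```

```text
eef_pos: [553.9, 41.1, 79.2]
force: [-2.3, -12.3, -0.2]
eef_pos: [554.0, 41.4, 79.2]
force: [-5.2, -19.9, -0.6]
```

The force rose to 20 N with almost no motion, so the board has dropped and met the notch ends. Backing off.

```bash
python3 -m crank '[{"dp":[0,0,3],"roll":0,"gripper":255},{"dp":[0,0,10],"roll":0,"gripper":255},{"dp":[0,0,25],"roll":0,"gripper":255},{"dp":[0,-15,30],"roll":0,"gripper":255},{"dp":[0,-40,30],"roll":0,"gripper":255},{"dp":[0,-75,30],"roll":0,"gripper":255},{"dp":[0,-110,30],"roll":0,"gripper":255},{"dp":[0,-120,30],"roll":0,"gripper":255}]'
python3 - <<'E'
from goto import *
rep()
p=eyes.capture('wrist'); save(p,'w6.png'); s=eyes.capture('scene')
for l in ['board_lip','dock_seat','board','keeper_knob','keeper_pivot']:
    for c,P in (('w',p),('s',s)):
        for r in models.spot_point(P,l)[:2]: print(c,l,r['centre'],r['confidence'])
for X in ([10,0,56],[10,0,62],[90,0,34],[90,0,40],[120,-92,47.5]): print(X,proj(p,D(q,[X])),proj(s,D(q,[X])))
E
```

```text
time_s: 9.07
eef_pos: [550.1, 14.0, 204.7]
ee_rot: [-0.066, 0.072, 0.704, -0.704]
force: [-0.2, 0.6, 1.0]
grip_width: 0.003
t 9.0667 tcp [550.148  14.041 204.67 ] dock [-26.717  -2.651 204.67 ] j6 1.5787339029895717 F [-0.19   0.57   1.011] zang_dock -3.141453194652537
[[-0.981  0.008 -0.195]
 [ 0.195 -0.001 -0.981]
 [-0.008 -1.    -0.001]]
w board_lip [271.1, 196.6] 0.85
s board_lip [325.7, 125.6] 0.96
s board_lip [193.0, 292.7] 0.79
w board [633.7, 261.3] 0.82
w board [188.9, 193.6] 0.71
s board [279.2, 347.2] 0.98
s board [369.6, 177.9] 0.9
w keeper_knob [43.5, 79.0] 0.75
s keeper_knob [417.2, 177.0] 0.44
w keeper_pivot [133.3, 83.0] 0.93
s keeper_pivot [405.4, 195.5] 0.83
[10, 0, 56] [[274.54  199.451]] [[347.176 192.247]]
[10, 0, 62] [[273.679 201.534]] [[347.304 190.839]]
[90, 0, 34] [[191.696 192.391]] [[369.664 181.034]]
[90, 0, 40] [[189.305 194.191]] [[369.887 179.637]]
[120, -92, 47.5] [[135.106  87.204]] [[404.353 194.199]]
```

View pics/w6.png

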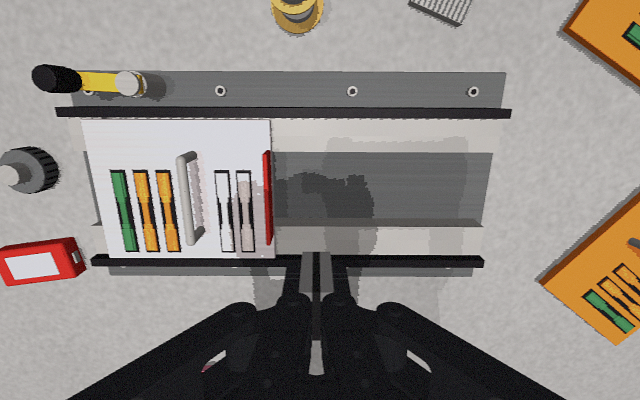

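Wrist view: the board's trailing lip is at (268,198) and its body lies square between the guides. The knob is at (45,78) and the pivot at (130,83), with the stud and other bystanders clear. Now planning the knob push.

Run:
```python
from goto import *
q2=q.copy(); q2[:2]=D(q,[[0,-2.5,0]])[0][:2]; np.save('q.npy',q2)
import goto; goto.q=q2
p=eyes.capture('wrist'); s=eyes.capture('scene'); t=eyes.capture('top')
for P,u in ((p,[43.5,79]),(p,[43,77]),(t,[230.3,127])): print('knob',W2D(at_z(P,u,81.5)))
print('tri',W2D(tri([(p,[43.5,79]),(t,[230.3,127])])))
print('pivot',W2D(at_z(p,[133.3,83],53)))
im=p['color'].astype(int)
for x in (100,150,210,260): # board/guide profile (rows)
    print(x,im[112:126,x].sum(1)//3, im[250:266,x].sum(1)//3)
print('go',go(165,-135,150))
```

```text
knob [159.936 -90.735  81.5  ]
knob [159.94 -92.01  81.5 ]
knob [161.119 -90.81   81.5  ]
tri [161.447 -91.048  79.836]
pivot [114.061 -89.171  53.   ]
100 [ 32  42  69  77 211 217 213 213 216 216 216 212 216 216] [189 190 197 107  11  23  15   8  16  36  34  32  41  36  33  25]
150 [ 36  27 207 149 175 221 218 217 218 217 217 216 218 216] [ 57  61 228 219 216 217 222 185  22  33  36  37  35  33  33  31]
210 [ 51  43 123 128 149 223 219 217 217 217 217 218 216 218] [218 217 215 218 216 217 219 232  30  25  38  36  32  31  37  31]
260 [ 59  58 102 202 100 223 220 217 217 219 217 218 219 217] [169 173 172 167 171 170 170 182  43  20  15  22  28  21  33  22]
go [-136.433   49.156 -191.969]
```

Run:
```python
from goto import *
p=eyes.capture('wrist')
for x in (70,35): 
  for z in (44,50): print(x,z,proj(p,D(q,[[x,-65,z],[x,65,z]])).ravel(), 'guide',proj(p,D(q,[[x,-66,45],[x,66,45],[x,-74,45],[x,74,45]]))[:,1])
im=p['color'].astype(int)
for x in (210,260): print(im[98:118,x].sum(1)//3)
```

```text
70 44 [198.451 115.134 214.031 257.428] guide [113.935 258.88  103.672 266.409]
70 50 [195.882 115.561 212.105 260.486] guide [113.935 258.88  103.672 266.409]
35 44 [241.177 115.166 251.053 257.455] guide [113.967 258.907 103.704 266.435]
35 50 [239.543 115.593 249.827 260.513] guide [113.967 258.907 103.704 266.435]
[112 114 112 113 117  33  41  53  52  52  48  55  45  47  48  49  95 146
  97 222]
[112 114 119 114 109  59  45  56  57  59  60  59  52  60  58  56 103 198
 118 218]
```

Measured board width is 141 px, against 142 expected when dropped and 145 when not. The guide edges fit to 1 px, so the board is down. Moving to the outer side of the knob.

```bash
python3 -m crank '[{"dp":[-10,0,-15],"roll":0,"gripper":255},{"dp":[-30,0,-45],"roll":0,"gripper":255},{"dp":[-50,0,-75],"roll":0,"gripper":255},{"dp":[-70,0,-105],"roll":0,"gripper":255},{"dp":[-90,5,-135],"roll":0,"gripper":255},{"dp":[-110,15,-165],"roll":0,"gripper":255},{"dp":[-122,30,-185],"roll":0,"gripper":255},{"dp":[-128,45,-192],"roll":0,"gripper":255},{"dp":[-128,55,-192],"roll":0,"gripper":255},{"dp":[-128,55,-192],"roll":0,"gripper":255}]'
python3 - <<'E'
from goto import *
rep(); print(go(162,-126,82))
p=eyes.capture('wrist'); save(p,'w7.png')
for l in ['keeper_knob','keeper_pivot']:
  for r in models.spot_point(p,l)[:2]: print(l,r['centre'],r['confidence'],W2D(at_z(p,r['centre'],81.5 if 'knob' in l else 53.5)))
E
```

```text
time_s: 10.7
eef_pos: [710.4, 177.3, 141.0]
ee_rot: [0.071, -0.067, -0.703, 0.704]
force: [-0.4, 0.7, -0.8]
grip_width: -0.002
t 10.7 tcp [710.43  177.291 140.977] dock [ 164.639 -125.546  140.977] j6 1.851895009881015 F [-0.354  0.696 -0.799] zang_dock -3.14141363946478
[[-0.981 -0.005 -0.195]
 [ 0.195 -0.001 -0.981]
 [ 0.005 -1.     0.002]]
[-0.739 58.978  2.545]
keeper_pivot [375.6, 258.4] 0.9 [122.534 -96.521  53.5  ]
```

View pics/w7.png

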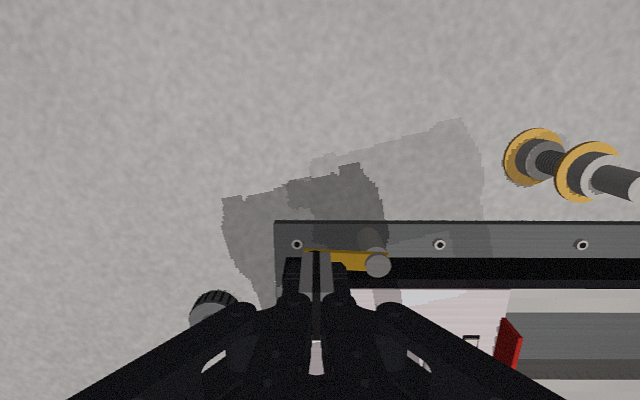

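Wrist view: fingers at (315,255), on the far side of the keeper. The yellow arm runs (330–385,260) with its pivot at (377,265), and the knob is hidden behind the fingers. Descending.

```bash
python3 -m crank '[{"dp":[0,15,0],"roll":0,"gripper":255},{"dp":[0,30,0],"roll":0,"gripper":255},{"dp":[0,45,0],"roll":0,"gripper":255},{"dp":[0,55,0],"roll":0,"gripper":255},{"dp":[0,59,0],"roll":0,"gripper":255},{"dp":[0,59,0],"roll":0,"gripper":255}]'
cat > arc.py <<'E'
from goto import *
import sys
def table(ths,d=20,piv=(118.5,-92)):
    s,R=st(); a0=np.arctan2(R[1,2],R[0,2])-q[2]
    for th in ths:
        F=np.array(piv)+45*np.array([np.cos(th),np.sin(th)])-d*np.array([-np.sin(th),np.cos(th)])
        roll=-((-np.pi+th)-a0); roll=(roll+np.pi)%(2*np.pi)-np.pi
        print(round(th,2),np.round(F,1),'dp',np.round(R.T@(D(q,[[*F,s['eef_pos'][2]]])[0]-s['eef_pos']),1),'roll',round(roll,3))
E
python3 -c "
from arc import *
rep(); table(np.arange(0,.91,.09))"
```

```text
time_s: 11.35
eef_pos: [711.4, 177.1, 85.4]
ee_rot: [0.07, -0.069, -0.704, 0.704]
force: [-0.2, 0.4, -1.0]
grip_width: -0.001
t 11.35 tcp [711.394 177.108  85.397] dock [ 164.647 -126.527   85.397] j6 1.8521381815751827 F [-0.248  0.37  -0.987] zang_dock -3.1421156055989785
[[-0.981 -0.    -0.195]
 [ 0.195 -0.    -0.981]
 [ 0.    -1.     0.   ]]
0.0 [ 163.5 -112. ] dp [14.5  0.   1.2] roll -0.001
0.09 [ 165.1 -107.9] dp [18.7  0.  -0.5] roll -0.091
0.18 [ 166.4 -103.6] dp [22.9  0.  -1.7] roll -0.181
0.27 [167.2 -99.3] dp [27.3  0.  -2.5] roll -0.271
0.36 [167.7 -94.9] dp [31.7  0.  -3. ] roll -0.361
0.45 [167.7 -90.4] dp [36.1  0.  -3.1] roll -0.451
0.54 [167.4 -86. ] dp [40.5  0.  -2.7] roll -0.541
0.63 [166.6 -81.6] dp [44.9  0.  -2. ] roll -0.631
0.72 [165.5 -77.4] dp [49.2  0.  -0.8] roll -0.721
0.81 [164.  -73.2] dp [53.3  0.   0.7] roll -0.811
0.9 [162.1 -69.2] dp [57.3  0.   2.5] roll -0.901
```

```bash
python3 -m crank '[{"dp":[5,2,1],"roll":0,"gripper":255},{"dp":[10,2,1],"roll":0,"gripper":255},{"dp":[14.5,2,1],"roll":0,"gripper":255},{"dp":[18.7,2,-0.5],"roll":-0.09,"gripper":255},{"dp":[22.9,2,-1.7],"roll":-0.18,"gripper":255},{"dp":[27.3,2,-2.5],"roll":-0.27,"gripper":255},{"dp":[31.7,2,-3],"roll":-0.36,"gripper":255},{"dp":[31.7,2,-3],"roll":-0.36,"gripper":255}]'
python3 - <<'E'
from arc import *
rep(); table(np.arange(.45,1.3,.09))
p=eyes.capture('wrist'); save(p,'w8.png'); t=eyes.capture('top')
for P in (p,t):
 for l in ['keeper_knob','keeper_pivot']:
  for r in models.spot_point(P,l)[:1]: print(l,r['centre'],r['confidence'],W2D(at_z(P,r['centre'],81.5 if 'knob' in l else 47.5)))
E
```

```text
time_s: 12.02
eef_pos: [680.8, 187.2, 84.5]
ee_rot: [0.06, -0.059, 0.705, -0.705]
force: [-0.5, -0.2, 0.3]
grip_width: -0.007
t 12.0167 tcp [680.825 187.166  84.467] dock [168.555 -94.585  84.467] j6 1.5060300245349503 F [-0.511 -0.17   0.34 ] zang_dock -2.7779087290505626
[[-0.986  0.002  0.167]
 [-0.167  0.    -0.986]
 [-0.002 -1.     0.   ]]
0.45 [167.7 -90.4] dp [ 4.2 -0.  -0.7] roll -0.086
0.54 [167.4 -86. ] dp [ 8.4 -0.  -1.9] roll -0.176
0.63 [166.6 -81.6] dp [12.8 -0.  -2.8] roll -0.266
0.72 [165.5 -77.4] dp [17.2 -0.  -3.3] roll -0.356
0.81 [164.  -73.2] dp [21.6 -0.  -3.4] roll -0.446
0.9 [162.1 -69.2] dp [26. -0. -3.] roll -0.536
0.99 [159.9 -65.4] dp [30.4 -0.1 -2.3] roll -0.626
1.08 [157.3 -61.7] dp [34.7 -0.1 -1.2] roll -0.716
1.17 [154.5 -58.4] dp [38.9 -0.1  0.3] roll -0.806
1.26 [151.3 -55.3] dp [42.9 -0.1  2.1] roll -0.896
keeper_knob [593.2, 225.9] 0.31 [  74.144 -164.214   81.5  ]
keeper_pivot [396.3, 284.4] 0.94 [120.886 -94.043  47.5  ]
keeper_knob [229.4, 131.1] 0.67 [160.584 -80.685  81.5  ]
keeper_pivot [250.1, 133.7] 0.96 [120.102 -95.566  47.5  ]
```

The keeper is turning (about 0.28 rad). Continuing the arc.

```bash
python3 -m crank '[{"dp":[4.2,0,-0.7],"roll":-0.09,"gripper":255},{"dp":[8.4,0,-1.9],"roll":-0.18,"gripper":255},{"dp":[12.8,0,-2.8],"roll":-0.27,"gripper":255},{"dp":[17.2,0,-3.3],"roll":-0.36,"gripper":255},{"dp":[21.6,0,-3.4],"roll":-0.45,"gripper":255},{"dp":[26,0,-3],"roll":-0.54,"gripper":255},{"dp":[30.4,0,-2.3],"roll":-0.63,"gripper":255},{"dp":[30.4,0,-2.3],"roll":-0.63,"gripper":255}]'
python3 - <<'E'
from arc import *
rep(); table(np.arange(1.08,1.7,.09))
t=eyes.capture('top')
for P in (t,):
 for l in ['keeper_knob','keeper_pivot']:
  for r in models.spot_point(P,l)[:1]: print(l,r['centre'],r['confidence'],W2D(at_z(P,r['centre'],81.5 if 'knob' in l else 47.5)))
E
```

```text
time_s: 12.98
eef_pos: [650.5, 183.7, 83.4]
ee_rot: [-0.274, 0.274, -0.652, 0.652]
force: [0.9, 0.3, 0.1]
grip_width: -0.0
t 12.9833 tcp [650.498 183.748  83.412] dock [159.292 -65.505  83.412] j6 0.8773240699094017 F [0.876 0.293 0.057] zang_dock -2.1495878893162734
[[-0.7    0.     0.714]
 [-0.714  0.    -0.7  ]
 [-0.    -1.     0.   ]]
1.08 [157.3 -61.7] dp [ 3.7 -0.  -2.1] roll -0.088
1.17 [154.5 -58.4] dp [ 7.9 -0.  -3.3] roll -0.178
1.26 [151.3 -55.3] dp [12.3 -0.  -4.2] roll -0.268
1.35 [147.9 -52.5] dp [16.7 -0.  -4.7] roll -0.358
1.44 [144.2 -50. ] dp [21.1 -0.  -4.7] roll -0.448
1.53 [140.3 -47.9] dp [25.5 -0.  -4.4] roll -0.538
1.62 [136.3 -46.1] dp [29.9 -0.  -3.7] roll -0.628
keeper_knob [235.6, 145.7] 0.4 [137.634 -49.859  81.5  ]
keeper_pivot [251.6, 135.5] 0.63 [115.45  -91.985  47.5  ]
```

```bash
python3 -m crank '[{"dp":[3.7,0,-2.1],"roll":-0.09,"gripper":255},{"dp":[7.9,0,-3.3],"roll":-0.18,"gripper":255},{"dp":[12.3,0,-4.2],"roll":-0.27,"gripper":255},{"dp":[16.7,0,-4.7],"roll":-0.36,"gripper":255},{"dp":[20,0,-4.7],"roll":-0.42,"gripper":255}]'
python3 - <<'E'
from arc import *
rep(); table(np.arange(1.4,1.8,.05))
t=eyes.capture('top')
for P in (t,):
 for l in ['keeper_knob','keeper_pivot']:
  for r in models.spot_point(P,l)[:1]: print(l,r['centre'],r['confidence'],W2D(at_z(P,r['centre'],81.5 if 'knob' in l else 47.5)))
E
```

```text
time_s: 13.55
eef_pos: [633.6, 173.1, 83.4]
ee_rot: [-0.404, 0.403, -0.58, 0.581]
force: [3.5, 1.5, -1.6]
grip_width: 0.0
t 13.55 tcp [633.608 173.091  83.371] dock [145.548 -51.015  83.371] j6 0.4433843924066986 F [ 3.524  1.532 -1.6  ] zang_dock -1.7297190253196808
[[-0.348  0.001  0.938]
 [-0.938  0.001 -0.348]
 [-0.001 -1.     0.001]]
1.4 [145.9 -51.1] dp [-0.3  0.  -0. ] roll 0.012
1.45 [143.8 -49.7] dp [ 2. -0. -1.] roll -0.038
1.5 [141.6 -48.5] dp [ 4.3 -0.  -1.8] roll -0.088
1.55 [139.4 -47.4] dp [ 6.6 -0.  -2.6] roll -0.138
1.6 [137.2 -46.4] dp [ 9.  -0.  -3.2] roll -0.188
1.65 [134.9 -45.6] dp [11.4 -0.  -3.7] roll -0.238
1.7 [132.5 -44.8] dp [13.8 -0.  -4.1] roll -0.288
1.75 [130.2 -44.2] dp [16.3 -0.  -4.3] roll -0.338
1.8 [127.8 -43.6] dp [18.7 -0.  -4.5] roll -0.388
keeper_knob [240.4, 148.3] 0.65 [125.301 -46.338  81.5  ]
keeper_pivot [250.1, 136.0] 0.74 [118.661 -89.94   47.5  ]
```

```bash
python3 -m crank '[{"dp":[2,0,-1],"roll":-0.04,"gripper":255},{"dp":[4.3,0,-1.8],"roll":-0.09,"gripper":255}]' | egrep 'pos|force'
python3 -m crank '[{"dp":[1,0,-0.3],"roll":-0.02,"gripper":255},{"dp":[2.2,0,-0.7],"roll":-0.05,"gripper":255}]' | egrep 'pos|force'
```

```text
eef_pos: [630.5, 169.9, 83.3]
force: [2.2, 2.4, 0.1]
eef_pos: [629.4, 168.6, 83.4]
force: [5.7, 10.2, -2.8]
```

```bash
python3 -m crank '[{"dp":[0.5,0,0],"roll":-0.02,"gripper":255},{"dp":[1,0,0],"roll":-0.02,"gripper":255}]' | egrep 'pos|force'
python3 - <<'E'
from arc import *
rep()
p=eyes.capture('wrist'); save(p,'w9.png'); t=eyes.capture('top')
for P in (t,):
 for l in ['keeper_knob','keeper_pivot']:
  for r in models.spot_point(P,l)[:1]: print(l,r['centre'],r['confidence'],W2D(at_z(P,r['centre'],81.5 if 'knob' in l else 47.5)))
E
```

```text
eef_pos: [629.2, 168.6, 83.4]
force: [4.8, 12.2, -2.4]
t 14.2 tcp [629.17  168.619  83.423] dock [140.297 -47.534  83.423] j6 0.27836239064257334 F [ 4.767 12.186 -2.445] zang_dock -1.5734935628833095
[[-0.198  0.002  0.98 ]
 [-0.98   0.004 -0.198]
 [-0.004 -1.     0.001]]
keeper_knob [245.8, 151.4] 0.5 [111.348 -41.979  81.5  ]
keeper_pivot [249.7, 136.2] 0.73 [119.475 -89.232  47.5  ]
```

At its stop: 13 N with no motion. Backing off, lifting and looking.

```bash
python3 -m crank '[{"dp":[-5,0,0],"roll":0,"gripper":255},{"dp":[-15,0,0],"roll":0,"gripper":255},{"dp":[-25,-5,0],"roll":0,"gripper":255},{"dp":[-30,-35,0],"roll":0,"gripper":255},{"dp":[-30,-70,0],"roll":0,"gripper":255},{"dp":[-30,-105,0],"roll":0,"gripper":255},{"dp":[-30,-130,-10],"roll":0,"gripper":255},{"dp":[-30,-140,-40],"roll":0,"gripper":255},{"dp":[-30,-140,-40],"roll":0,"gripper":255}]'
python3 - <<'E'
from arc import *
rep()
p=eyes.capture('wrist'); s=eyes.capture('scene')
k=4;c=cv2.resize(np.ascontiguousarray(s['color'][135:235,290:435,::-1]),(640,441),interpolation=cv2.INTER_CUBIC)
cv2.imwrite('pics/end.png',np.vstack([cv2.resize(p['color'][:250,:,::-1],None,fx=.8,fy=.8),cv2.resize(c,(512,353))]))
for l in ['keeper_knob','keeper_pivot','board_lip','board']:
  for P in (p,s):
    for r in models.spot_point(P,l)[:2]: print(l,r['centre'],r['confidence'],W2D(at_z(P,r['centre'],{'keeper_knob':81.5,'keeper_pivot':47.5,'board_lip':56,'board':34}[l])))
E
```

```text
time_s: 15.15
eef_pos: [592.9, 205.9, 226.8]
ee_rot: [-0.45, 0.448, -0.546, 0.547]
force: [0.1, 0.4, 1.0]
grip_width: 0.004
t 15.15 tcp [592.862 205.89  226.83 ] dock [169.777  -4.659 226.83 ] j6 0.343728379835861 F [0.054 0.374 1.013] zang_dock -1.5707125107987883
[[-0.195  0.003  0.981]
 [-0.981  0.001 -0.195]
 [-0.001 -1.     0.002]]
keeper_knob [366.8, 243.5] 0.72 [125.832 -51.546  81.5  ]
keeper_knob [310.9, 249.8] 0.26 [119.579  -1.349  81.5  ]
keeper_knob [392.4, 175.9] 0.62 [115.945 -45.073  81.5  ]
keeper_pivot [402.6, 233.0] 0.73 [121.347 -92.747  47.5  ]
keeper_pivot [406.5, 194.1] 0.59 [124.336 -92.735  47.5  ]
keeper_pivot [417.5, 157.5] 0.55 [233.609 -28.985  47.5  ]
board_lip [88.1, 221.9] 0.73 [136.527 212.919  56.   ]
board_lip [285.7, 381.2] 0.85 [-374.516 -250.108   56.   ]
board_lip [325.1, 124.3] 0.69 [118.572 215.13   56.   ]
board [311.8, 253.5] 0.88 [91.694 -1.58  34.   ]
board [31.9, 216.9] 0.67 [133.367 285.9    34.   ]
board [372.5, 181.6] 0.97 [94.367 -3.546 34.   ]
board [301.7, 115.0] 0.9 [104.621 303.628  34.   ]
```

View pics/end.png

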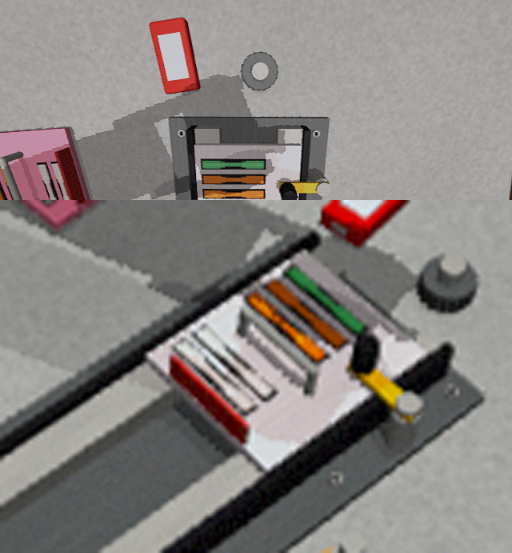

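The keeper lies square across the board, from (405,405) to (365,355) in the scene crop and horizontal in the wrist crop. The board is seated and the bystanders are where they were.

```bash
python3 -m crank '[{"dp":[0,0,0],"roll":0,"gripper":255},{"dp":[0,0,0],"roll":0,"gripper":255},{"dp":[0,0,0],"roll":0,"gripper":255}]'; python3 -c "
from rig import ctrl
print(ctrl.finish_job())"
```

```text
time_s: 15.9
eef_pos: [595.3, 203.9, 223.3]
ee_rot: [0.448, -0.448, 0.547, -0.547]
force: [0.6, 0.5, -0.3]
grip_width: 0.004
the job is handed in; nothing more can be done
None
```

The board is docked and the keeper is across it at its stop. I handed the job in at about 16 s, with the fingers shut and clear of everything.

- **Docking:** I pushed the board by its red lip with the closed fingertips at about 4 N. It came to a firm stop at about 20 N, and I backed off there. I did not feel the drop itself. It rests on that stop and on the board's width in the wrist picture: 141 px measured, against 142 expected if down and 145 if not.
- **Keeper:** I pushed the knob round in an arc, rolling the tool with it, until it stopped moving at about 13 N. The last pictures show the arm square across the board. It passed over the board freely, which also says the board is down.
- **Other things on the bench:** those in the last pictures look unmoved.

**Checks that disagreed:** my dock position along x was uncertain by 2 to 4 mm between views. The network's last knob readings scattered by up to 10 mm along x, so I relied on the contact forces and the pictures for both end positions. One move was refused for missing fields and did nothing.

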